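# Refit the stacked knobs of a bending-iron heat controller and hold its reset in

### The arm

A 6-joint arm with a two-finger parallel gripper is mounted at the origin on a cart in front of the work surface, level with it; the furniture and walls round the work are solid. World frame = base frame: x ahead of the robot, y to its left, z up, the work surface at z = 0. Lengths are in m, angles in rad, forces in N, time in s.
With the tool pointing down it reaches from about 0.35 to 0.85 m from the base axis. Payload 8.1 kg.
Tool frame: the origin (TCP) lies at the very end of the fingers, on their centre line; the grasp point (between the pads) lies 19 mm behind it; x points along the fingers, y is the direction in which the jaws open and shut, and the axes are right-handed (so a half turn about x gives the same grasp; the last joint's range is limited). The gripper opens to 85 mm and grips with 20 to 120 N. Pads are 22 mm wide; open, the fingers measure 114 mm over their backs; the gripper's body (76 mm by 85 mm) begins 54 mm behind the grasp point. The pads swing forward as they close: fully open they stand 13 mm farther back than shut.
Start: joints at [-1.317, 0.13, 1.488, -0, 1.523, -0.085], TCP at [0.199, -0.566, 0.231] pointing down, gripper open.
Joint ranges: [-2.96, 2.96], [-0.89, 2.26], [0.02, 2.5], [-1.34, 4.48], [0, 2.73], [-2.66, 2.66]. Speed limits (rad/s): [2.39, 2.39, 2.79, 3.14, 3.14, 3.14].

### API

Orientations are given as a 3x3 rotation matrix whose columns are the frame's x, y, z axes.
In Python, from bench import manip gives the robot as it stands.
- The arm moves only by the shell command python3 -m jog 'ROWS' [FORCE]. ROWS is JSON, one flat list of numbers, 7 for each row, row after row: the turn, a rotation vector about the world's x, y, z in degrees, then the shift along the world's x, y, z in cm, then the opening, from 0 (shut) to 1 (fully open). In form: [wx, wy, wz, tx, ty, tz, hand, wx, wy, wz, tx, ty, tz, hand, ...]. A call has 1 to 12 rows; each row is the pose to reach, as a shift and turn from the pose commanded when the call began; what a row does not reach only later rows make up. A row lasts 1/8 s, in which the tool goes at most 62.5 mm and 10.7 degrees, less where a joint would pass 70% of its speed; a pose out of reach is approached as far as the arm can. A call with a gripper value outside its range is refused whole. The fingers move at their own pace and stop on an object; FORCE is the grip in N (left out, the last holds). Time passes only in rows, so rows that repeat a pose let the fingers close. It gives the time, the measured TCP pose, the force and the opening at its end, in the units of the state.
- manip.sense(): the state, without advancing time (a new reading comes with each control period).
- manip.grab_frame(name): name is "scene" or "side" or "wrist"; returns a dict with "color" (420x560x3 uint8, red, green, blue), "fx", "fy", "cx", "cy" (pixels), "R" (3x3) and "t" (3): a world point X has camera coordinates R X + t; the wrist camera has in their place "T_tool_cam" (4x4, takes a point from camera to tool coordinates, whose origin is the TCP and whose axes are the tool frame's). Camera axes: x right, y down, z forward; pixel columns grow to the right and rows downward; lengths in m; the calibration is good to about 2 mm. A picture is of the moment at which its call begins: read the wrist's pose just before it. There is no depth.
- manip.job_done(): hands the job in, once; it reports no verdict.
The state is a dict: "clock": time; "q": joint angles; "qd": joint speeds; "joint_torque": joint torques, N m; "ee_pos": TCP position; "tool_rot": TCP orientation; "wrist_force": force on the tool from outside, world axes, zero at the start; "ft_torque": the same for the moment, N m; "finger_gap": finger opening in m.
Only numpy, scipy, OpenCV 4.12 (cv2) and the standard library are available. Lean on these libraries where they do the work, as an engineer would, in place of code of your own. Each camera call takes 0.05 s, during which the arm holds its last target. There are 200 camera calls.

### The job

Put the two loose knobs back on the heat controller's stacked control: first the ring knob, its flat matched to the thick outer shaft, down onto the nut and let go; then the pointer knob, turned to match the flat of the thin inner shaft and pushed fully home. Press on, so that the sprung inner shaft goes in to its stop or nearly so and resets the heat cut-out, and finish with the gripper still holding the knob pressed in. Leave the screwdriver, the pencil and the mug where they are.

Things in the scene. Friction and masses are not known exactly. Their poses are not given: they have to be found in the camera images.
- controller: Heat controller, fixed: grey steel case 150 x 170 x 60 mm (x, y, z), aluminium top panel. Origin: centre of its underside, below the control's vertical axis; z up. The stacked control stands in the panel's middle: nut, thick outer shaft, thin inner shaft. Switch, pilot lens and fuse holder, under 6 mm high, stand 59 mm or more left and right of the axis.
- nut_top (a point): Centre of the top of the hexagon nut (31 mm across its corners), 4 mm above the panel, where the ring knob's underside must sit; z up.
- outer_tip (a point): Centre of the top of the thick brass outer shaft, 17 mm above the panel. The shaft is a D: 22 mm diameter, one flat 6.5 mm from the axis; top edge chamfered 1.5 mm. The point's x points from the axis squarely to the flat, z up. The shaft turns stiffly (0.10 Nm).
- inner_tip (a point): Centre of the top of the thin steel inner shaft, 42 mm above the panel when not pressed. The shaft is a D: 12 mm diameter, one flat 2.5 mm from the axis; top edge chamfered 2 mm. The point's x points from the axis squarely to the flat, z up. It turns stiffly (0.06 Nm), apart from the outer shaft, and can be pushed down (joint push).
- push (a joint): How far the inner shaft is pushed in, m: 0 out, 0.005 at its stop. A spring holds it out: it starts to move at 4 N and takes 8 N at the stop; it comes out again when let go.
- ring_knob: Black ring knob, 48 mm diameter, 16 mm high, 45 g; one lug 9 mm wide on its rim reaches 31.5 mm from the axis. Lies right way up. Origin: centre of its underside, z up, x towards the lug. A D bore goes right through: 23.5 mm diameter, its flat 7.25 mm from the axis on the lug's side. The pointer knob later covers it. Grip it across the milled rim.
- pointer_knob: Black pointer knob, 28 mm high, 40 g: skirt 40 mm diameter, 6 mm high; above it a bar 20 mm wide with parallel sides, from 19.5 mm behind the axis to a point 23.5 mm in front. Lies right way up. Origin: centre of its underside, z up, x to the pointed end. D bore from below: 13.2 mm diameter, 16 mm deep, its flat 3.1 mm from the axis on the pointed side.
- screwdriver: Screwdriver, 188 mm long, lying behind the controller: a bystander.
- pencil: Blue carpenter's pencil, 150 mm long, lying left of the controller: a bystander.
- mug_1: Mug, 91 mm high, standing at the back on the right: a bystander.
Mind the look-alikes: they are no part of the job. What is shaped like the pointer_knob but blue is not meant. What is shaped like the ring_knob but pink is not meant.

How it is judged:
By the outcome, as a careful person would: the job done as asked, in the order asked, and still so for the second after the job is handed in, while the arm keeps its last pose, push and grip.
It also fails if it takes over 61 s, if anything falls off the work surface, if the arm or the gripper's body presses on something with over 40 N, if the wrist force passes 120 N, or if a joint passes its speed limit or range.

## Working session

There is one attempt and no reset: what is moved stays moved. The work goes in short steps, Python scripts to look and compute and a shell command to move; the robot and the scene stay as the last step left them, time stands still between calls to the robot, and variables do not carry over. Pictures are saved under pics/ and viewed, about 8 in all and at most 12, crops included, and the job is handed in when it is done.

```bash
mkdir -p pics; ls; cat > h.py <<'E'
import numpy as np, cv2
from bench import manip
def grab(n):
    s=manip.sense(); f=manip.grab_frame(n)
    if n=="wrist":
        T=np.array(f["T_tool_cam"]); R=np.array(s["tool_rot"]); p=np.array(s["ee_pos"])
        Rc=R@T[:3,:3]; c=R@T[:3,3]+p; f["R"]=Rc.T; f["t"]=-Rc.T@c
    return f
def ray(f,u,v):
    R=np.array(f["R"]);c=-R.T@np.array(f["t"])
    return c,R.T@np.array([(u-f["cx"])/f["fx"],(v-f["cy"])/f["fy"],1])
def onz(f,u,v,z):
    c,d=ray(f,u,v); return c+d*(z-c[2])/d[2]
def proj(f,X):
    x=np.array(f["R"])@np.array(X)+np.array(f["t"]); return f["fx"]*x[0]/x[2]+f["cx"],f["fy"]*x[1]/x[2]+f["cy"]
def save(f,n,crop=None,s=1):
    im=f["color"][:,:,::-1]
    if crop: u0,v0,u1,v1=crop; im=im[v0:v1,u0:u1]
    cv2.imwrite("pics/"+n,cv2.resize(im,None,fx=s,fy=s,interpolation=cv2.INTER_CUBIC))
E
python3 - <<'E'
from h import *
import pickle
a=grab("scene");b=grab("side")
pickle.dump((a,b),open("f0.pkl","wb"))
im=np.hstack([a["color"],b["color"]])[:,:,::-1]
save(a,"scene.png",None,1.4); save(b,"side.png",None,1.4)
s=manip.sense();print(s["clock"],s["tool_rot"],s["finger_gap"]);
for f in(a,b):print(f["fx"],-np.array(f["R"]).T@f["t"],f["R"])
E
```

```text
pics
0.1 [[-3.96345036e-04  3.32326653e-01 -9.43164269e-01]
 [ 1.61386410e-03 -9.43162902e-01 -3.32326850e-01]
 [-9.99998619e-01 -1.65385505e-03 -1.62512121e-04]] 0.08519510290229652
432.4762765770864 [0.04861867 0.57361413 0.43572769] [[-0.81207595 -0.58346587 -0.01001145]
 [-0.22362113  0.32699382 -0.91818769]
 [ 0.53900486 -0.74339937 -0.39601911]]
414.2256802617546 [0.11401169 0.59436832 0.44403547] [[-0.86912556 -0.49458914 -0.00153103]
 [-0.20890441  0.36990334 -0.90527922]
 [ 0.4483076  -0.78648147 -0.4248143 ]]
```

View pics/scene.png

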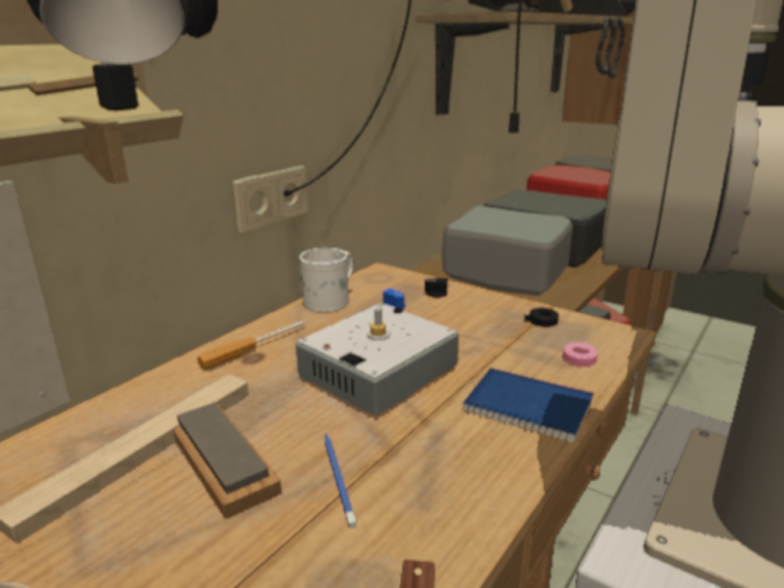

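View pics/side.png

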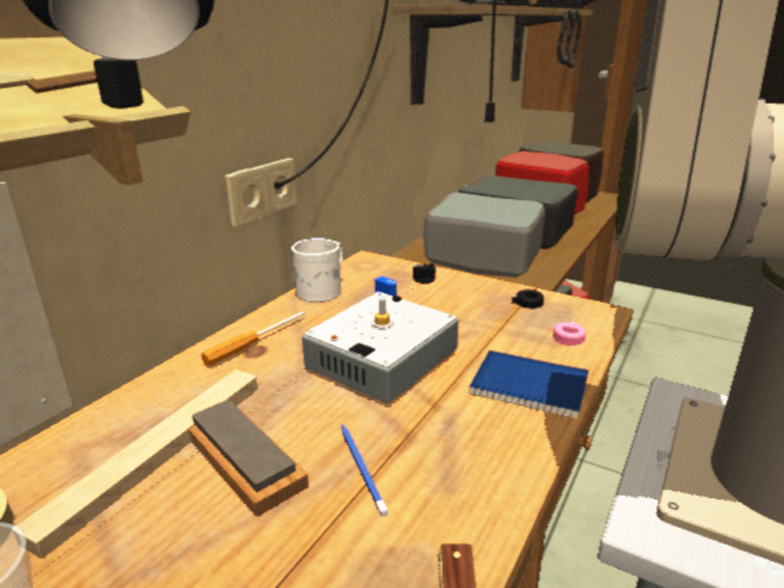

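The scene view (in 1.4× display pixels) shows four candidates:
- **Black ring knob:** (543,317), the one I want.
- **Pink ring look-alike:** (580,353), not meant.
- **Black pointer knob:** (436,287), the one I want.
- **Blue pointer look-alike:** (394,299), not meant.

The control stands at (378,325).

```bash
python3 - <<'E'
from h import *
import pickle
a,b=pickle.load(open("f0.pkl","rb"))
def tri(p,q):
    c1,d1=ray(a,*np.array(p)/1.4);c2,d2=ray(b,*np.array(q)/1.4)
    A=np.stack([d1,-d2],1);s=np.linalg.lstsq(A,c2-c1,rcond=None)[0];return (c1+d1*s[0]+c2+d2*s[1])/2
print("ring",onz(a,543/1.4,317/1.4,.008),onz(b,528/1.4,298/1.4,.008))
print("pink",onz(a,580/1.4,353/1.4,.008))
print("ptr",onz(a,436/1.4,287/1.4,.014),onz(b,424/1.4,273/1.4,.014))
print("blue",onz(a,394/1.4,299/1.4,.014))
print("tip",onz(a,378/1.4,309/1.4,.102),onz(b,382/1.4,297/1.4,.102))
for n,p in dict(L=(299,345),F=(377,378),R=(457,337),B=(384,307)).items():print(n,onz(a,p[0]/1.4,p[1]/1.4,.06))
print("mug",onz(a,326/1.4,305/1.4,0))
f=manip.grab_frame("wrist");print(f["T_tool_cam"],f["fx"])
w=grab("wrist");save(w,"w0.png",None,1.0)
print([onz(w,u,v,0)[:2] for u,v in((0,0),(560,0),(560,420),(0,420))])
E
```

```text
ring [ 0.37115161 -0.29231024  0.008     ] [ 0.37254537 -0.29267985  0.008     ]
pink [ 0.2796235 -0.208662   0.008    ]
ptr [ 0.57440658 -0.289748    0.014     ] [ 0.57268388 -0.28826802  0.014     ]
blue [ 0.60583379 -0.20324542  0.014     ]
tip [ 0.48803047 -0.00265324  0.102     ] [ 0.49020221 -0.00707665  0.102     ]
L [0.56124848 0.07420978 0.06      ]
F [0.42705439 0.0820298  0.06      ]
R [ 0.40196914 -0.06333551  0.06      ]
B [ 0.54021549 -0.08596123  0.06      ]
mug [ 7.07383699e-01 -1.40681155e-01  5.55111512e-17]
[[-1.73080039e-03 -2.87957178e-01  9.57641722e-01 -1.41232945e-01]
 [ 9.99998495e-01 -3.83109464e-04  1.69215546e-03 -3.67960717e-04]
 [-1.20386705e-04  9.57643209e-01  2.87957408e-01 -7.31334393e-02]
 [ 0.00000000e+00  0.00000000e+00  0.00000000e+00  1.00000000e+00]] 298.2745131745467
[array([ 0.28733289, -0.2143006 ]), array([ 0.48679894, -0.77998925]), array([-0.02005487, -1.12765993]), array([-0.32588257, -0.25938691])]
```

View pics/w0.png

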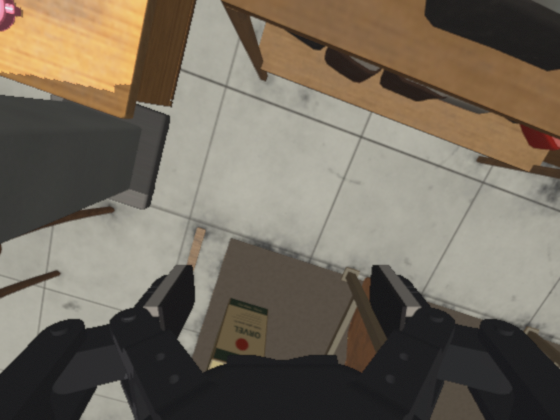

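The wrist view shows the floor, with the pink ring at (8,12) in the corner; the fingers sit at the bottom. I'm moving above the black ring.

```bash
python3 -m jog '[0,0,0,3,5,0,1, 0,0,0,6,9.5,0,1, 0,0,0,9,14,0,1, 0,0,0,12,18.5,-1,1, 0,0,0,15,23,-3,1, 0,0,0,17.3,27.4,-5,1, 0,0,0,17.3,27.4,-5,1, 0,0,0,17.3,27.4,-5,1, 0,0,0,17.3,27.4,-5,1]'
python3 - <<'E'
from h import *
import pickle
s=manip.sense();print(s["q"],s["ee_pos"])
w=grab("wrist");pickle.dump(w,open("w1.pkl","wb"));save(w,"w1.png",None,1.4)
E
```

```text
clock: 1.32
ee_pos: [0.3723, -0.2932, 0.182]
tool_rot: [[0.001, 0.331, -0.944], [-0.001, -0.944, -0.331], [-1.0, 0.001, -0.0]]
wrist_force: [0.2, 1.0, 0.0]
finger_gap: 0.0856
[-7.75131717e-01 -1.90527640e-01  1.89290727e+00 -3.08726049e-04
  1.43796846e+00  4.58281732e-01] [ 0.37226454 -0.29317889  0.18204549]
```

View pics/w1.png

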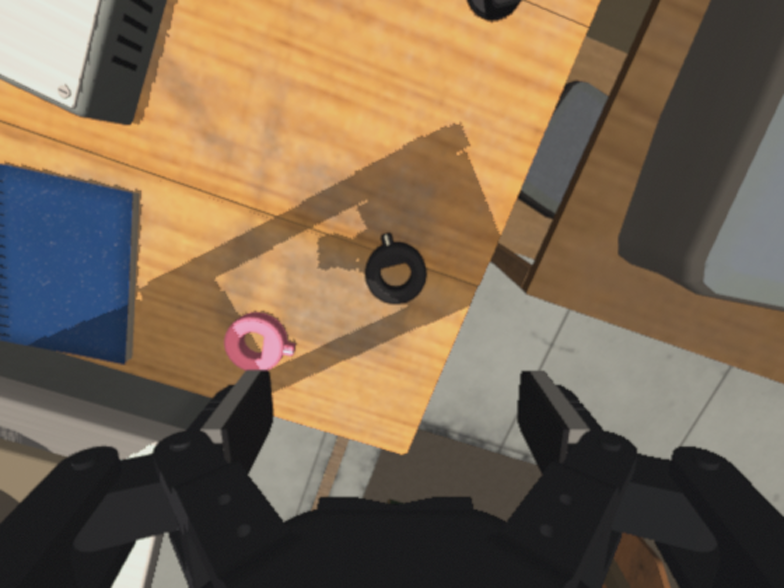

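The wrist view shows the black ring at (396,272) with its lug pointing up at (388,238), and pink at (257,343). Next I'll look at the control before choosing the grip angle.

```bash
python3 -m jog '[0,0,0,2,4.8,0,1, 0,0,0,4,9.6,1,1, 0,0,0,6,14.4,1,1, 0,0,0,8,19.2,1,1, 0,0,0,10,24,1,1, 0,0,0,11.7,28.8,1,1, 0,0,0,11.7,28.8,1,1, 0,0,0,11.7,28.8,1,1, 0,0,0,11.7,28.8,1,1]'
python3 - <<'E'
from h import *
import pickle
w=grab("wrist");pickle.dump(w,open("w2.pkl","wb"));s=manip.sense();print(s["q"])
u,v=proj(w,[.489,-.005,.10]);print(u,v)
u,v=int(u),int(v);save(w,"w2.png",(max(u-110,0),max(v-110,0),u+110,v+110),3)
w=pickle.load(open("w1.pkl","rb"));im=w["color"].astype(int)
m=((im.max(2)<70)).astype(np.uint8);m[300:]=0
n,l,st,c=cv2.connectedComponentsWithStats(m)
k=l[int(272/1.4)+12,int(396/1.4)+2] or l[int(272/1.4)+16,int(396/1.4)]
print(st[k],c[k])
cn,_=cv2.findContours((l==k).astype(np.uint8),0,2);cn=max(cn,key=cv2.contourArea)[:,0]
P=np.array([onz(w,x,y,.016) for x,y in cn])[:,:2]
# robust circle fit
from scipy.optimize import least_squares
r=least_squares(lambda p:np.hypot(P[:,0]-p[0],P[:,1]-p[1])-p[2],[*P.mean(0),.024],loss="soft_l1",f_scale=.001).x
d=np.hypot(*(P-r[:2]).T);L=P[d>.027]
print("circle z=.016",r,"lug",L.mean(0)if len(L) else None,np.degrees(np.arctan2(*(L.mean(0)-r[:2])[::-1])) if len(L) else d.max())
c0,_=ray(w,0,0);print(c0)
E
```

```text
clock: 2.5
ee_pos: [0.4894, -0.0053, 0.1914]
tool_rot: [[0.0, 0.33, -0.944], [-0.0, -0.944, -0.33], [-1.0, 0.0, 0.0]]
wrist_force: [0.7, -1.2, -0.0]
finger_gap: 0.0855
[-1.15451323e-01 -1.51101702e-01  1.84078539e+00 -1.85569976e-04
  1.45177131e+00  1.11878271e+00]
281.21100375284254 217.1296205905639
[ 261  166   44   51 1261] [282.11578113 193.45043616]
circle z=.016 [ 0.37399689 -0.29332003  0.02305761] lug [ 0.39812787 -0.27776036] 32.81393128839487
[ 0.44105485 -0.26846278  0.32329912]
```

View pics/w2.png

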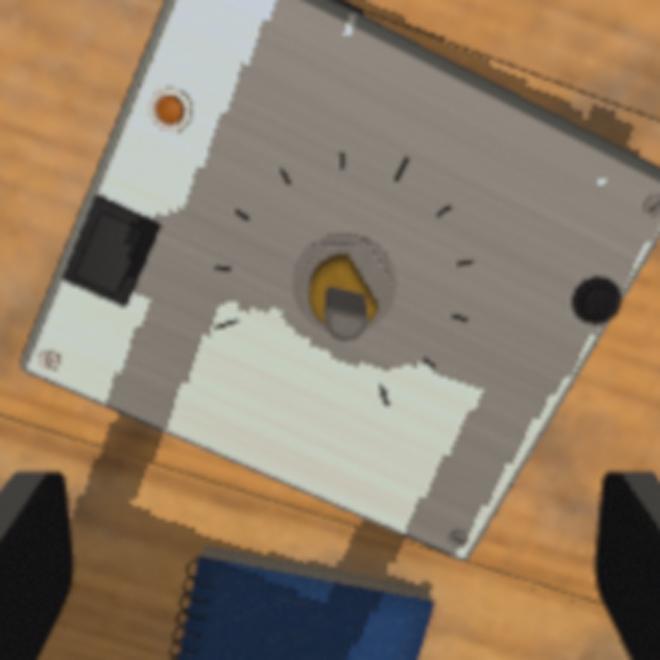

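The crop shows the brass outer shaft with its flat edge from (348,253) to (378,300), facing right and slightly up. The steel inner shaft's top is at (347,322), with its dark flat facing the image top. I'll zoom in for numbers.

```bash
python3 - <<'E'
from h import *
import pickle
w=pickle.load(open("w2.pkl","rb"))
save(w,"w2z.png",(262,180,312,230),12)
E
```

```text
(no output)
```

View pics/w2z.png

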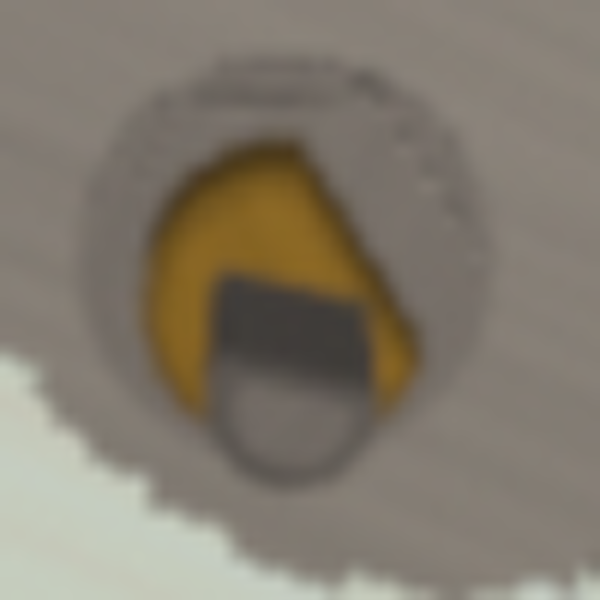

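The zoom shows the outer flat edge from (305,165) to (410,345), and the foot of the inner flat from (225,272) to (362,303). The inner tip's arc bottoms out at (290,485).

```bash
python3 - <<'E'
from h import *
import pickle
from scipy.optimize import least_squares
w=pickle.load(open("w2.pkl","rb"))
g=lambda x,y,z:onz(w,(x+.5)/12+262-.5,(y+.5)/12+180-.5,z)[:2]
def fit(pts,z,r):
    P=np.array([g(*p,z) for p in pts]);return least_squares(lambda q:np.hypot(*(P-q).T)-r,P.mean(0)).x
def ln(a,b,z,c):
    A,B=g(*a,z),g(*b,z);d=B-A;n=np.array([-d[1],d[0]])/np.hypot(*d)
    if n@(A-c)<0:n=-n
    return np.degrees(np.arctan2(n[1],n[0])),n@(A-c)*1e3
cn=fit([(80,250),(490,250),(120,150),(440,140)],.064,.0155)
co=fit([(147,290),(150,240),(175,195),(215,155),(265,138),(165,365)],.0755,.011)
ci=fit([(215,410),(235,455),(290,487),(345,460),(377,410)],.100,.006)
print("nut",cn,"outer",co,"inner",ci)
print("outer flat",ln((305,165),(410,345),.0755,co),"inner flat foot",ln((225,272),(362,303),.077,co),"top",ln((225,345),(370,380),.1,ci))
for n,p in dict(sw=(110,250),lens=(170,110),fuse=(597,300)).items():
    print(n,onz(w,171+p[0]/3,107+p[1]/3,.063))
# scene cams: project inner tip est
E
```

```text
nut [ 0.49389955 -0.00725717] outer [ 0.495461   -0.00707977] inner [ 0.49401803 -0.00750069]
outer flat (np.float64(-40.820077789942), np.float64(5.297500495559415)) inner flat foot (np.float64(6.109298985960291), np.float64(0.03476174969546893)) top (np.float64(5.179913059716964), np.float64(2.331455572791779))
sw [0.48007268 0.06372962 0.063     ]
lens [0.52653208 0.05813415 0.063     ]
fuse [ 0.51489384 -0.08425232  0.063     ]
```

```bash
python3 -m jog '[0,0,5,-2,-4.8,0,1, 0,0,10,-4,-9.6,0,1, 0,0,14,-6,-14.4,-1,1, 0,0,14,-8,-19.2,-4,1, 0,0,14,-10,-24,-8,1, 0,0,14,-11.6,-28.8,-12,1, 0,0,14,-11.6,-28.8,-12,1, 0,0,14,-11.6,-28.8,-12,1, 0,0,14,-11.6,-28.8,-12,1]'
cat > ring.py <<'E'
from h import *
from scipy.optimize import least_squares
def ring(w,X,ztop,zl):
    im=w["color"].astype(int);m=(im.max(2)<75).astype(np.uint8)
    u,v=map(int,proj(w,X)); k=np.zeros_like(m);cv2.circle(k,(u,v),int(.036*w["fx"]/np.linalg.norm(np.array(w["R"])@X+w["t"])),1,-1);m&=k
    n,l,st,c=cv2.connectedComponentsWithStats(m);k=1+st[1:,4].argmax();l=(l==k).astype(np.uint8)
    cn,_=cv2.findContours(l,0,2);cn=max(cn,key=cv2.contourArea)[:,0]
    P=np.array([onz(w,x,y,ztop) for x,y in cn])[:,:2]
    r=least_squares(lambda p:np.hypot(*(P-p[:2]).T)-p[2],[*P.mean(0),.024],loss="cauchy",f_scale=.0005).x
    d=np.hypot(*(P-r[:2]).T);L=P[d>.0275]
    a=np.degrees(np.arctan2(*(L.mean(0)-r[:2])[::-1])) if len(L) else None
    print("ring",r,"lug",a,len(L),d.max());return r,a
E
python3 - <<'E'
from ring import *
import pickle
w=grab("wrist");pickle.dump(w,open("w3.pkl","wb"));ring(w,np.array([.373,-.293,.016]),.016,0)
u,v=map(int,proj(w,[.373,-.293,.016]));print(u,v,manip.sense()["q"]);save(w,"w3.png",(u-70,v-70,u+70,v+70),4)
E
```

```text
clock: 3.68
ee_pos: [0.3744, -0.292, 0.0727]
tool_rot: [[0.002, 0.551, -0.834], [-0.001, -0.834, -0.551], [-1.0, 0.002, -0.001]]
wrist_force: [-0.3, -0.2, 0.7]
finger_gap: 0.0853
ring [ 0.3741442  -0.29262123  0.02376091] lug 33.6372143636553 11 0.031317836205244774
281 233 [-7.70084254e-01 -7.32279408e-02  1.99615526e+00  2.40321237e-04
  1.21626769e+00  2.16453332e-01]
```

View pics/w3.png

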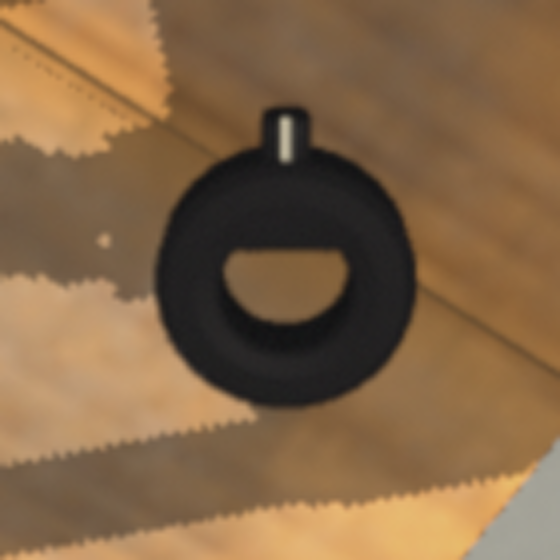

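The close crop shows the black ring at (285,275), with the lug straight up and the bore flat on the lug side. It is the right object and is aligned with the tool. I'll descend and grip.

```bash
python3 -m jog '[0,0,0,0,0,-3,1, 0,0,0,0,0,-6,1, 0,0,0,0,0,-6.9,1, 0,0,0,0,0,-6.9,1, 0,0,0,0,0,-6.9,0.4, 0,0,0,0,0,-6.9,0.4, 0,0,0,0,0,-6.9,0.4, 0,0,0,0,0,-6.9,0.4, 0,0,0,0,0,-6.9,0.4, 0,0,0,0,0,-6.9,0.4, 0,0,0,0,0,-6.9,0.4]' 40
```

```text
clock: 5.1
ee_pos: [0.3743, -0.2926, 0.0037]
tool_rot: [[0.002, 0.551, -0.835], [-0.001, -0.835, -0.551], [-1.0, 0.002, -0.001]]
wrist_force: [-1.0, 1.5, 6.2]
finger_gap: 0.0459
```

```bash
python3 -m jog '[0,0,0,0,0,4,0.4, 0,0,0,0,0,8,0.4, 0,0,-9,1,3,12,0.4, 0,0,-18,3,7,13.6,0.4, 0,0,-27,5,11,13.6,0.4, 0,0,-36,7,15,13.6,0.4, 0,0,-45,9,19,13.6,0.4, 0,0,-54,10.5,23,13.6,0.4, 0,0,-64,11.5,26.5,13.6,0.4, 0,0,-74,12,28.5,13.6,0.4, 0,0,-74,12,28.5,13.6,0.4, 0,0,-74,12,28.5,13.6,0.4]'
python3 - <<'E'
from ring import *
import pickle
w=grab("wrist");s=manip.sense();print(s["q"],s["ee_pos"],s["finger_gap"]);pickle.dump(w,open("w4.pkl","wb"))
u,v=map(int,proj(w,s["ee_pos"]));print(u,v);save(w,"w4.png",(u-90,v-90,u+90,v+90),4)
E
```

```text
clock: 6.6
ee_pos: [0.4934, -0.0074, 0.1385]
tool_rot: [[0.0, -0.648, -0.762], [-0.0, -0.762, 0.648], [-1.0, 0.0, -0.0]]
wrist_force: [-0.6, 0.4, -0.8]
finger_gap: 0.046
[-1.19227142e-01 -9.62497005e-02  1.88965856e+00 -3.18497396e-04
  1.34802542e+00  2.15763167e+00] [ 0.49332392 -0.00764595  0.13843293] 0.04582090599139746
282 268
```

View pics/w4.png

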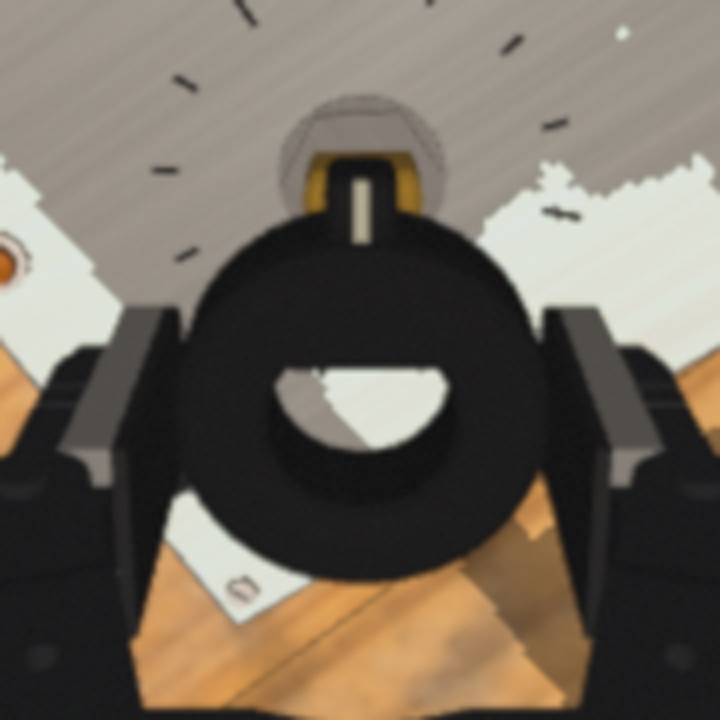

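The view shows the ring held squarely. Its lug is at (361,200), the shaft's flat edge is level at y≈153, and the shaft sides at x=306 and 420 centre on the lug. Now the offset numbers.

```bash
python3 - <<'E'
from ring import *
import pickle
w=pickle.load(open("w4.pkl","rb"));u0,v0=192,178
P=lambda x,y,z:onz(w,u0+(x+.5)/4-.5,v0+(y+.5)/4-.5,z)[:2]
d=np.array([.762,-.648]);n=np.array([.648,.762])
zt=.1385-.0037+.016
def show(t,p):print(t,p,"along",p@d,"lat",p@n)
a=np.array([P(*q,zt) for q in((364,580),(183,395),(548,395),(240,530),(490,525))])
c=least_squares(lambda q:np.hypot(*(a-q[:2]).T)-q[2],[*a.mean(0),.024]).x
show("ring",c[:2]);print(c[2])
b=[P(355,368,zt)]; show("bore flat top edge (7.25)",b[0]-.00725*d)
show("outer axis from flat",P(363,153,.0755)-.0065*d)
k=np.array([P(*q,.0605) for q in((280,170),(445,165),(362,95),(300,120),(425,115))])
e=least_squares(lambda q:np.hypot(*(k-q[:2]).T)-q[2],[*k.mean(0),.018]).x;show("washer",e[:2]);print(e[2])
show("target",np.array([.494,-.0073]));show("tcp",np.array([.4933,-.0076]))
E
```

```text
ring [ 0.49246444 -0.00719194] along 0.37991828464977495 lat 0.3136366966910733
0.022113822429679783
bore flat top edge (7.25) [ 0.4929698  -0.00614006] along 0.3796217463027813 lat 0.31476570775024204
outer axis from flat [ 0.4955574  -0.00996196] along 0.3840700900387549 lat 0.3135301799057318
washer [ 0.49372271 -0.00858368] along 0.3817789348199329 lat 0.313391550993486
0.016084154687340518
target [ 0.494  -0.0073] along 0.3811584 lat 0.31454940000000003
tcp [ 0.4933 -0.0076] along 0.38081940000000003 lat 0.3138672
```

```bash
python3 -m jog '[0,0,0,0.11,-0.1,-2.5,0.4, 0,0,0,0.11,-0.1,-5,0.4, 0,0,0,0.11,-0.1,-5.5,0.4, 0,0,0,0.11,-0.1,-5.7,0.4, 0,0,0,0.11,-0.1,-5.85,0.4, 0,0,0,0.11,-0.1,-6.0,0.4, 0,0,0,0.11,-0.1,-6.0,0.4]'
```

```text
clock: 7.52
ee_pos: [0.495, -0.0079, 0.0788]
tool_rot: [[0.001, -0.65, -0.76], [-0.0, -0.76, 0.65], [-1.0, -0.001, -0.001]]
wrist_force: [0.8, -1.6, 0.3]
finger_gap: 0.0462
```

```bash
python3 -m jog '[0,0,0,0,0,-0.2,0.4, 0,0,0,0,0,-0.4,0.4, 0,0,0,0,0,-0.6,0.4, 0,0,0,0,0,-0.6,0.4]'; python3 -m jog '[0,0,0,0,0,-0.2,0.4, 0,0,0,0,0,-0.35,0.4, 0,0,0,0,0,-0.35,0.4]'
```

```text
clock: 8.02
ee_pos: [0.495, -0.0085, 0.0723]
tool_rot: [[0.001, -0.651, -0.759], [-0.001, -0.759, 0.651], [-1.0, 0.0, -0.001]]
wrist_force: [2.4, -5.6, 1.1]
finger_gap: 0.0457
clock: 8.4
ee_pos: [0.495, -0.0085, 0.0689]
tool_rot: [[0.001, -0.651, -0.759], [-0.001, -0.759, 0.651], [-1.0, 0.0, -0.001]]
wrist_force: [2.2, -5.4, 0.9]
finger_gap: 0.0457
```

```bash
python3 -m jog '[0,0,0,0,0,-0.1,0.4, 0,0,0,0,0,-0.2,0.4, 0,0,0,0,0,-0.2,0.4]'
```

```text
clock: 8.78
ee_pos: [0.4951, -0.0085, 0.0677]
tool_rot: [[0.001, -0.651, -0.759], [-0.001, -0.759, 0.651], [-1.0, 0.0, -0.001]]
wrist_force: [-2.1, -6.1, 8.1]
finger_gap: 0.0459
```

Seated: TCP z matches the predicted 0.0677, with 8 N upward contact. I'll release, lift, and go look at the pointer knob.

```bash
python3 -m jog '[0,0,0,0,0,-0.1,0.85, 0,0,0,0,0,-0.1,0.85, 0,0,0,0,0,-0.1,0.85, 0,0,0,0,0,-0.1,0.85, 0,0,0,0,0,2,0.85, 0,0,0,0,0,6,0.85, 0,0,0,0,0,10,1, 0,0,0,0,0,11,1, 0,0,0,0,0,11,1]'
python3 - <<'E'
from h import *
import pickle
w=grab("wrist");pickle.dump(w,open("w5.pkl","wb"));save(w,"w5.png",(140,70,420,330),2.3)
E
python3 -m jog '[0,0,9,1.5,-4,0,1, 0,0,18,2.5,-8,0,1, 0,0,27,4,-12,0,1, 0,0,36,5,-16,0,1, 0,0,45,6,-20,0,1, 0,0,54,7,-24,0,1, 0,0,60,7.8,-28,0,1, 0,0,60,7.8,-28,0,1, 0,0,60,7.8,-28,0,1]'
python3 - <<'E'
from h import *
import pickle
w=grab("wrist");pickle.dump(w,open("w6.pkl","wb"));u,v=map(int,proj(w,[.573,-.289,.02]));print(u,v)
a=cv2.imread("pics/w5.png");f=w["color"][:,:,::-1];c=cv2.resize(f[max(v-85,0):v+85,u-85:u+85],(400,400),interpolation=2)
a=cv2.resize(a,(400,400));cv2.imwrite("pics/w56.png",np.hstack([a,c]))
E
```

```text
clock: 9.9
ee_pos: [0.4949, -0.0079, 0.1771]
tool_rot: [[0.001, -0.651, -0.759], [-0.0, -0.759, 0.651], [-1.0, -0.001, -0.001]]
wrist_force: [0.6, 0.4, -1.1]
finger_gap: 0.0854
clock: 11.08
ee_pos: [0.5716, -0.287, 0.1746]
tool_rot: [[-0.003, 0.331, -0.944], [0.002, -0.944, -0.331], [-1.0, -0.003, 0.002]]
wrist_force: [0.8, -0.4, 0.2]
finger_gap: 0.0854
284 197
```

View pics/w56.png

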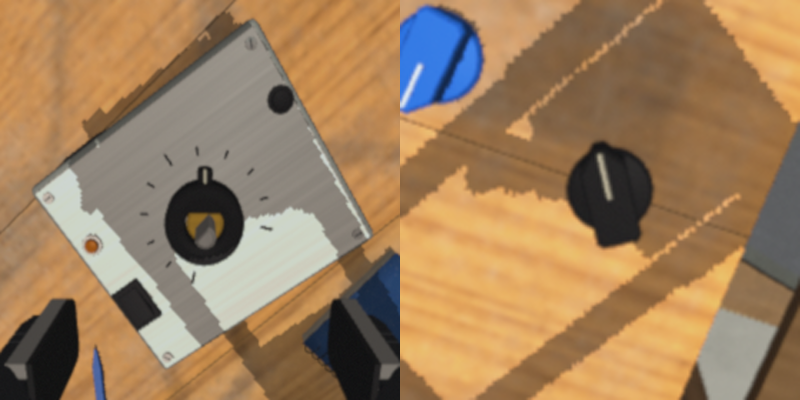

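The left picture shows the ring seated flat, its lug at (205,178) and the inner shaft standing in the bore. The right picture shows the black pointer knob at (608,190), its white line running from (600,155) to (610,200) with the point up; the blue look-alike is at the top left. Ten views or fewer remain comfortable (9 used).

```bash
cat > ptr.py <<'E'
from h import *
def ptr(w,X,rad=.034):
    im=w["color"].astype(int);u,v=proj(w,X);k=np.zeros(im.shape[:2],np.uint8)
    cv2.circle(k,(int(u),int(v)),int(rad*w["fx"]/np.linalg.norm(np.array(w["R"])@X+w["t"])),1,-1)
    dark=((im.max(2)<80)&(k>0)).astype(np.uint8)
    n,l,st,c=cv2.connectedComponentsWithStats(dark);i=1+st[1:,4].argmax();cn,_=cv2.findContours((l==i).astype(np.uint8),0,2)
    cn=max(cn,key=cv2.contourArea);fil=np.zeros_like(k);cv2.drawContours(fil,[cn],-1,1,-1);fil=cv2.erode(fil,np.ones((3,3),np.uint8))
    wh=(im.min(2)>85)&(fil>0);ys,xs=np.nonzero(wh)
    P=np.array([onz(w,x,y,X[2]+.008) for x,y in zip(xs,ys)])[:,:2];m=P.mean(0);d=np.linalg.svd(P-m)[2][0]
    t=(P-m)@d;e=cn[:,0];return m,np.degrees(np.arctan2(d[1],d[0])),m+d*t.min(),m+d*t.max(),len(P),e
E
python3 - <<'E'
from ptr import *
import pickle
w=pickle.load(open("w6.pkl","rb"))
m,a,p,q,n,e=ptr(w,np.array([.573,-.289,.02]));print(m,a,p,q,n)
P=lambda x,y,z:onz(w,199+(x-400)/2.353,112+y/2.353,z)[:2]
print("tip",P(599,143,.028),"tail L,R top",P(596,237,.028),P(637,232,.028),"skirt L/R",P(567,187,.006),P(652,187,.006))
A=P(600,155,.028);B=P(610,200,.028);d=A-B;print(A,B,np.degrees(np.arctan2(d[1],d[0])))
E
```

```text
[ 0.58543124 -0.28549447] -147.53754818407606 [ 0.59363373 -0.28027647] [ 0.57709374 -0.29079837] 51
tip [ 0.59763177 -0.27931057] tail L,R top [ 0.55911038 -0.29153744] [ 0.56702046 -0.30732355] skirt L/R [ 0.57075135 -0.27358339] [ 0.58345793 -0.30976502]
[ 0.5930716  -0.28135775] [ 0.57643015 -0.29170541] 31.873368817003392
```

```bash
python3 -m jog '[0,0,7,0.4,-0.2,-4,1, 0,0,13,0.6,-0.35,-8,1, 0,0,13,0.6,-0.35,-11,1, 0,0,13,0.6,-0.35,-11,1, 0,0,13,0.6,-0.35,-11,1, 0,0,13,0.6,-0.35,-11,1]'
python3 - <<'E'
from ptr import *
import pickle
w=grab("wrist");pickle.dump(w,open("w7.pkl","wb"));s=manip.sense();print(s["ee_pos"],s["q"][5])
X=np.array([.578,-.291,.02]);m,a,p,q,n,e=ptr(w,X);print(m,a,p,q,n)
u,v=map(int,proj(w,X));print(u,v);save(w,"w7.png",(u-80,v-80,u+80,v+80),4)
E
```

```text
clock: 11.88
ee_pos: [0.5799, -0.2919, 0.0693]
tool_rot: [[0.003, 0.536, -0.844], [-0.002, -0.844, -0.536], [-1.0, 0.003, -0.002]]
wrist_force: [0.7, 0.0, -0.5]
finger_gap: 0.0853
[ 0.57978374 -0.29189883  0.06905766] 0.4596340336192054
[ 0.58557789 -0.28535224] -147.24109304681696 [ 0.59352986 -0.28023561] [ 0.57733277 -0.29065749] 88
279 237
```

View pics/w7.png

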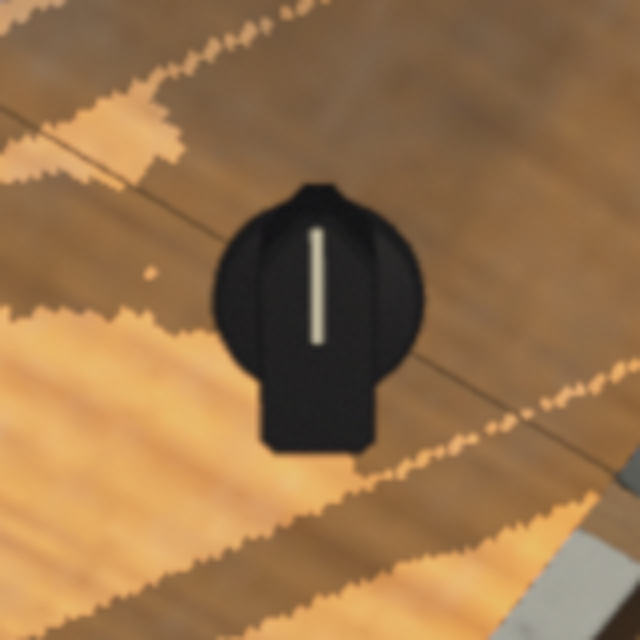

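Upright and aligned: the white line is vertical at x=317, the skirt spans x=213–424 and the tail is at y=453. Quick centre check.

```bash
python3 - <<'E'
from ptr import *
import pickle
w=pickle.load(open("w7.pkl","rb"));d=np.array([.844,.536])
P=lambda x,y,z:onz(w,199+(x+.5)/4-.5,157+(y+.5)/4-.5,z)[:2]
for t,p in dict(tail=P(318,453,.028)+.0195*d,tip=P(318,185,.015)-.0235*d,skirt=(P(213,295,.005)+P(424,295,.005))/2).items():print(t,p)
E
```

```text
tail [ 0.57663021 -0.29105087]
tip [ 0.57708828 -0.29082558]
skirt [ 0.5771184  -0.29074313]
```

```bash
python3 -m jog '[0,0,0,-0.28,0.1,-3,1, 0,0,0,-0.28,0.1,-5,1, 0,0,0,-0.28,0.1,-5.9,1, 0,0,0,-0.28,0.1,-5.9,0.15, 0,0,0,-0.28,0.1,-5.9,0.15, 0,0,0,-0.28,0.1,-5.9,0.15, 0,0,0,-0.28,0.1,-5.9,0.15, 0,0,0,-0.28,0.1,-5.9,0.1, 0,0,0,-0.28,0.1,-5.9,0.1, 0,0,0,-0.28,0.1,-5.9,0.1, 0,0,0,-0.28,0.1,-5.9,0.1, 0,0,0,-0.28,0.1,-5.9,0.1]' 70
```

```text
clock: 13.42
ee_pos: [0.5765, -0.2908, 0.0089]
tool_rot: [[0.002, 0.536, -0.844], [-0.001, -0.844, -0.536], [-1.0, 0.002, -0.001]]
wrist_force: [-0.2, -0.2, 5.2]
finger_gap: 0.0184
```

```bash
python3 -m jog '[0,0,0,0,0,3,0.1, 0,0,0,0,0,7,0.1, 0,0,-4,-0.8,2.5,11,0.1, 0,0,-8,-2,7,13,0.1, 0,0,-12,-3.5,12,13,0.1, 0,0,-16,-5,17,13,0.1, 0,0,-20,-6.5,22,13,0.1, 0,0,-24,-7.5,26,13,0.1, 0,0,-26.7,-8.2,28.25,12.5,0.1, 0,0,-26.7,-8.2,28.25,12.5,0.1, 0,0,-26.7,-8.2,28.25,12.5,0.1]'
python3 - <<'E'
from h import *
import pickle
a=grab("scene");b=grab("side");w=grab("wrist");s=manip.sense();print(s["ee_pos"],s["finger_gap"]);pickle.dump((a,b,w,s),open("w8.pkl","wb"))
o=[]
for f,X in((a,[.495,-.008,.11]),(b,[.495,-.008,.11]),(w,[.495,-.008,.12])):
    u,v=map(int,proj(f,X));r=32 if f is not w else 75;print(u,v);o.append(cv2.resize(f["color"][v-r:v+r,u-r:u+r,::-1],(400,400) if r>40 else (400,400),interpolation=2))
cv2.imwrite("pics/w8.png",np.hstack([o[0],o[2]]))
E
```

```text
clock: 14.8
ee_pos: [0.4939, -0.0083, 0.1329]
tool_rot: [[0.0, 0.1, -0.995], [-0.0, -0.995, -0.1], [-1.0, 0.0, -0.0]]
wrist_force: [0.3, -0.7, -0.8]
finger_gap: 0.0181
[ 0.49405638 -0.00878443  0.13293138] 0.01844354985173335
268 214
270 207
280 256
```

View pics/w8.png

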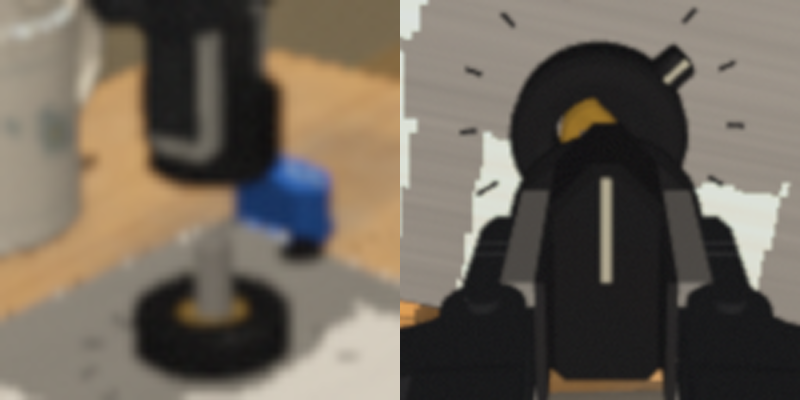

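The left picture shows the knob hanging above the inner shaft. The right one shows the ring centred at (600,128) with its lug at upper right, and the knob's line at x=606. Computing the offsets.

```bash
python3 - <<'E'
from h import *
import pickle
from scipy.optimize import least_squares
a,b,w,s=pickle.load(open("w8.pkl","rb"));print(s["ee_pos"])
u0,v0=280-75,256-75;k=150/400
P=lambda x,y,z:onz(w,u0+(x-400+.5)*k-.5,v0+(y+.5)*k-.5,z)[:2]
R=np.array([P(*q,.080) for q in((512,130),(687,130),(600,42),(540,62),(655,60),(522,165))])
c=least_squares(lambda q:np.hypot(*(R-q[:2]).T)-q[2],[*R.mean(0),.024]).x;print("ring centre",c)
zt=s["ee_pos"][2]-.0089
print("tail",(P(552,370,zt+.028)+P(662,370,zt+.028))/2+.0195*np.array([.995,.1]),"line",P(606,230,zt+.028),"tip",P(606,125,zt+.015)-.0235*np.array([.995,.1]))
# side views: shaft centre columns vs knob
import cv2
w5=pickle.load(open("w5.pkl","rb"))
im=w5["color"];u,v=map(int,proj(w5,[.495,-.008,.09]));print(u,v);save(w5,"w5z.png",(u-30,v-30,u+30,v+30),10)
E
```

```text
[ 0.49405638 -0.00878443  0.13293138]
ring centre [ 0.49768475 -0.00671794  0.02278121]
tail [ 0.49679284 -0.00855628] line [ 0.50498285 -0.00757054] tip [ 0.49579948 -0.00853673]
281 218
```

View pics/w5z.png

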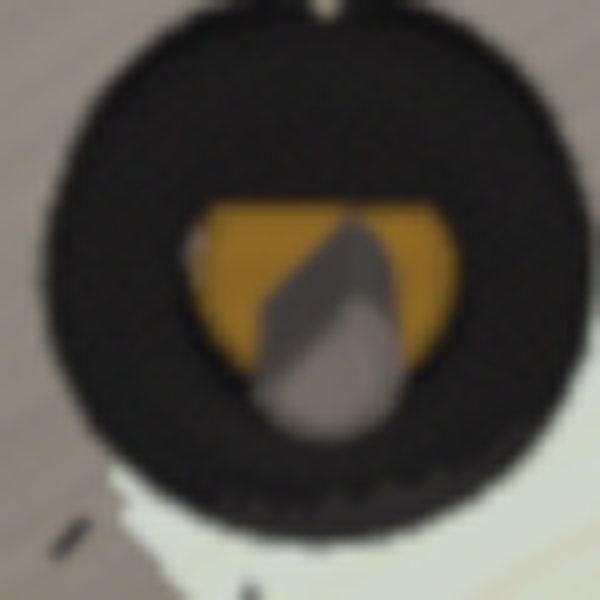

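The zoom from above the seated ring shows the bore flat at y≈205. The inner flat's foot runs from (265,295) to (350,215), and the tip arc's bottom is at (328,440).

```bash
python3 - <<'E'
from h import *
import pickle
from scipy.optimize import least_squares
w=pickle.load(open("w5.pkl","rb"))
P=lambda x,y,z:onz(w,251+(x+.5)/10-.5,188+(y+.5)/10-.5,z)[:2]
def fit(pts,z,r):
    Q=np.array([P(*p,z) for p in pts]);return least_squares(lambda q:np.hypot(*(Q-q).T)-r,Q.mean(0)).x
ci=fit([(252,385),(275,420),(328,440),(380,420),(407,375)],.1005,.006);co=fit([(45,280),(592,280),(90,130),(550,130),(150,65)],.08,.024)
print("inner",ci,"ring",co)
A,B=P(265,295,.077),P(350,215,.077);d=B-A;n=np.array([-d[1],d[0]]);n*=np.sign(n@(A-ci));print("inner flat",np.degrees(np.arctan2(n[1],n[0])))
A,B=P(210,204,.077),P(435,204,.077);d=B-A;n=np.array([-d[1],d[0]]);n*=np.sign(n@(A-co));print("outer/bore flat",np.degrees(np.arctan2(n[1],n[0])))
for y,t in((-130.4,co),(-84.3,np.array([.4977,-.0067]))): pass
# solve common tool-frame bias: est_i = c + Rz(yaw_i) b
y=np.radians([-130.4,-84.3,-70.7]);E=[co,np.array([.4977,-.0067]),np.array([.494,-.0073])]
M=[];r=[]
for yi,e in zip(y,E):
    c,s=np.cos(yi),np.sin(yi);M+=[[1,0,c,-s],[0,1,s,c]];r+=list(e)
x=np.linalg.lstsq(np.array(M),np.array(r),rcond=None);print(x[0]*1e3)
E
```

```text
inner [ 0.49328245 -0.00813001] ring [ 0.49301982 -0.00697564]
inner flat 3.8722663303513545
outer/bore flat -40.59507963846951
[494.40627853  -5.00542235   2.14788628   0.72946429]
```

```bash
python3 -m jog '[0,0,0,0.06,0.05,-1,0.1, 0,0,0,0.06,0.05,-2,0.1, 0,0,0,0.06,0.05,-2.3,0.1, 0,0,0,0.06,0.05,-2.3,0.1]'; python3 -m jog '[0,0,0,0,0,-0.1,0.1, 0,0,0,0,0,-0.2,0.1, 0,0,0,0,0,-0.2,0.1]'
```

```text
clock: 15.45
ee_pos: [0.494, -0.0074, 0.1093]
tool_rot: [[-0.001, 0.099, -0.995], [0.0, -0.995, -0.099], [-1.0, -0.0, 0.001]]
wrist_force: [-0.3, 1.0, -1.2]
finger_gap: 0.0185
clock: 15.82
ee_pos: [0.4944, -0.0074, 0.1079]
tool_rot: [[0.0, 0.1, -0.995], [-0.0, -0.995, -0.1], [-1.0, 0.0, -0.0]]
wrist_force: [-0.1, 0.2, -0.1]
finger_gap: 0.0184
```

```bash
python3 -m jog '[0,0,0,0,0,-0.15,0.1, 0,0,0,0,0,-0.3,0.1, 0,0,0,0,0,-0.4,0.1, 0,0,0,0,0,-0.4,0.1]'; python3 -m jog '[0,0,0,0,0,-0.15,0.1, 0,0,0,0,0,-0.3,0.1, 0,0,0,0,0,-0.4,0.1, 0,0,0,0,0,-0.4,0.1]'
```

```text
clock: 16.32
ee_pos: [0.4942, -0.0074, 0.1036]
tool_rot: [[-0.0, 0.1, -0.995], [0.0, -0.995, -0.1], [-1.0, -0.0, 0.0]]
wrist_force: [0.5, -0.7, -0.8]
finger_gap: 0.0186
clock: 16.82
ee_pos: [0.4942, -0.0074, 0.0997]
tool_rot: [[-0.0, 0.1, -0.995], [0.0, -0.995, -0.1], [-1.0, -0.0, 0.0]]
wrist_force: [-0.5, 1.0, -0.8]
finger_gap: 0.0186
```

```bash
python3 -m jog '[0,0,0,0,0,-0.2,0.1, 0,0,0,0,0,-0.4,0.1, 0,0,0,0,0,-0.4,0.1]'; python3 -m jog '[0,0,0,0,0,-0.1,0.1, 0,0,0,0,0,-0.2,0.1, 0,0,0,0,0,-0.25,0.1, 0,0,0,0,0,-0.25,0.1]'
```

```text
clock: 17.2
ee_pos: [0.4941, -0.0073, 0.0955]
tool_rot: [[-0.001, 0.1, -0.995], [0.0, -0.995, -0.1], [-1.0, -0.0, 0.001]]
wrist_force: [0.4, 0.2, -0.1]
finger_gap: 0.0184
clock: 17.7
ee_pos: [0.4945, -0.0074, 0.0936]
tool_rot: [[0.0, 0.099, -0.995], [-0.0, -0.995, -0.099], [-1.0, 0.0, -0.0]]
wrist_force: [-1.3, 0.7, 3.5]
finger_gap: 0.0182
```

```bash
python3 -m jog '[0,0,0,0,0,-0.1,0.1, 0,0,0,0,0,-0.2,0.1, 0,0,0,0,0,-0.25,0.1, 0,0,0,0,0,-0.25,0.1]'; python3 -m jog '[0,0,0,0,0,-0.1,0.1, 0,0,0,0,0,-0.15,0.1, 0,0,0,0,0,-0.15,0.1, 0,0,0,0,0,-0.15,0.1]'
```

```text
clock: 18.2
ee_pos: [0.4946, -0.0074, 0.091]
tool_rot: [[0.0, 0.099, -0.995], [-0.0, -0.995, -0.099], [-1.0, 0.0, -0.0]]
wrist_force: [-1.4, 0.3, 6.3]
finger_gap: 0.0185
clock: 18.7
ee_pos: [0.4946, -0.0074, 0.0897]
tool_rot: [[0.001, 0.1, -0.995], [-0.0, -0.995, -0.1], [-1.0, 0.0, -0.001]]
wrist_force: [-2.3, 0.0, 6.4]
finger_gap: 0.0182
```

```bash
python3 -m jog '[0,0,0,0,0,-0.08,0.1, 0,0,0,0,0,-0.08,0.1, 0,0,0,0,0,-0.08,0.1]'; python3 -m jog '[0,0,0,0,0,-0.06,0.1, 0,0,0,0,0,-0.06,0.1, 0,0,0,0,0,-0.06,0.1]'
```

```text
clock: 19.08
ee_pos: [0.4948, -0.0074, 0.0895]
tool_rot: [[0.001, 0.1, -0.995], [-0.0, -0.995, -0.1], [-1.0, 0.0, -0.001]]
wrist_force: [-4.1, 0.4, 11.8]
finger_gap: 0.0181
clock: 19.45
ee_pos: [0.495, -0.0074, 0.0894]
tool_rot: [[0.001, 0.1, -0.995], [-0.0, -0.995, -0.1], [-1.0, 0.0, -0.001]]
wrist_force: [-5.8, 0.4, 16.2]
finger_gap: 0.0186
```

At the stop: force rises steeply while z stalls, after about 5 mm of sprung travel. One numeric check for knob slip in the grip before I hand in.

```bash
python3 - <<'E'
from h import *
import pickle
w8=pickle.load(open("w8.pkl","rb"))[2];w=grab("wrist");save(w,"w9.png")
for f in(w8,w):
    g=f["color"][245:292,274:292].astype(int);m=g.min(2)>100;ys,xs=np.nonzero(m);print(len(xs),xs.mean()+274,ys.mean()+245,ys.min()+245,ys.max()+245,np.polyfit(ys,xs,1)[0])
s=manip.sense();print(s["clock"],s["ee_pos"],s["wrist_force"],s["ft_torque"],s["finger_gap"])
im=w["color"][200:300,205:355].astype(int)
E
```

```text
117 282.0 267.0 248 286 -3.7475761302309447e-17
117 282.0 267.0 248 286 -3.7475761302309447e-17
19.5 [ 0.49503885 -0.00745313  0.0894556 ] [-6.61218632  0.23758609 17.06413371] [ 0.0775183   1.09599918 -0.02081401] 0.018912507005545552
```

```bash
python3 -c "
from bench import manip
print(manip.job_done())"
```

```text
the job is handed in; nothing more can be done
None
```

Both knobs are back on the control, and I handed the job in at about 19.5 s with the gripper still holding the pointer knob pressed in.

- **Ring knob:** I turned its flat to the outer shaft at about −41° and lowered it onto the nut. It stopped at the expected seating height (TCP z 0.0677 m) with 8 N of contact, and I let go. A picture afterwards showed it sitting flat.
- **Pointer knob:** I turned it to the inner flat at about 5° and it slid down freely. The spring came in at about 4 N. After roughly 5 mm of travel the shaft stopped (TCP z 0.0894 m), and the pressing force then rose to about 17 N.

**Last checks:** The wrist picture showed the knob had not slipped in the grip. There was almost no twist about the shaft (0.02 Nm), but a sideways force of about 6.6 N remained on the gripper.

**What I couldn't confirm:**
- I had no direct reading of how far the shaft is pushed in. I inferred it from the travel and the rise in force.
- At the stop the knob's underside is only about 1 mm above the ring by calculation, and I didn't measure that gap.
- Camera estimates of the control's axis disagreed by 1–2 mm, which the chamfers absorbed.

I never moved the arm to the screwdriver, pencil, mug or look-alikes, though I took no final picture of them.

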